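Reload the press set in reverse order

TASK

The press pieces (a punch and three bushes) stand in the wooden rack in the order they came off the press. Move all four to the blue rack in reverse order for going back on: the piece nearest the red end block of the wooden rack goes into the place farthest from the red block of the blue rack, and so on along the row. Keep each piece upright the whole time, and leave it standing on the white spot of its place.

Things in the scene. Friction and masses are not known exactly. Their poses are not given: they have to be found in the camera images.
- wood_rack: Source rack, fixed: pale wood board 60 x 300 x 12 mm (x,y,z); red end block (24 mm high) at its +y end. Ribs 3 mm thick, 5 mm above the board, part it into four 67 mm places, middles at x 0, y +105 (by the red block), +35, -35, -105 mm. A 3 mm pad in each place: pieces stand 15 mm above the bench. Origin: underside, between 2nd and 3rd place; y along the row to the red block.
- metal_rack: Target rack, fixed: blue board 60 x 300 x 12 mm (x,y,z); red end block (24 mm high) at its +y end. Ribs 3 mm thick, 5 mm above the board, part it into four 67 mm places, middles at x 0, y +105 (by the red block), +35, -35, -105 mm. White 44 mm spot in the middle of each; pieces placed stand 12 mm above the bench. Origin: underside, between 2nd and 3rd place; y along the row to the red block.
- punch: Loose dark steel press punch standing upright, 64 mm high: a round foot 40 mm across and 17 mm high, above it a round shank about 24 mm across; grip the shank. About 0.32 kg. Origin: centre of its underside, z up. At the start it stands near the middle of one place of the wooden rack, on the yellow pad; which place is shuffled.
- punch_pad: The yellow plastic pad, 52 x 52 x 3 mm, fixed in one place of the wooden rack; it marks where the punch stood at the start. Origin: centre of its underside, 12 mm above the bench.
- brass_bush: Loose yellow brass ring-shaped bush lying flat, 38 mm across, 12 mm high; grip it across the outside. About 0.05 kg. Origin: centre of its underside, z up. At the start it stands near the middle of one place of the wooden rack, on the green pad; which place is shuffled.
- brass_bush_pad: The green plastic pad, 52 x 52 x 3 mm, fixed in one place of the wooden rack; it marks where the brass bush stood at the start. Origin: centre of its underside, 12 mm above the bench.
- bright_bush: Loose bright pale silver ring-shaped bush lying flat, 30 mm across, 10 mm high; grip it across the outside. About 0.04 kg. Origin: centre of its underside, z up. At the start it stands near the middle of one place of the wooden rack, on the blue pad; which place is shuffled.
- bright_bush_pad: The blue plastic pad, 52 x 52 x 3 mm, fixed in one place of the wooden rack; it marks where the bright bush stood at the start. Origin: centre of its underside, 12 mm above the bench.
- dark_bush: Loose dark grey ring-shaped bush lying flat, 28 mm across, 16 mm high; grip it across the outside. About 0.06 kg. Origin: centre of its underside, z up. At the start it stands near the middle of one place of the wooden rack, on the white pad; which place is shuffled.
- dark_bush_pad: The white plastic pad, 52 x 52 x 3 mm, fixed in one place of the wooden rack; it marks where the dark bush stood at the start. Origin: centre of its underside, 12 mm above the bench.

How it is judged (in metres and radians):
At the end, for the whole second after the job is handed in: Every piece stands upright (within 0.12 rad) and at rest on the blue rack, within 14 mm of the middle of its place along and across the row; those first to fourth from the wooden rack's red block are now fourth to first from the blue rack's red block (((y of punch in the frame of metal_rack between 0.091 and 0.119 m and y of punch_pad in the frame of wood_rack between -0.125 and -0.085 m) or (y of punch in the frame of metal_rack between 0.021 and 0.049 m and y of punch_pad in the frame of wood_rack between -0.055 and -0.015 m) or (y of punch in the frame of metal_rack between -0.049 and -0.021 m and y of punch_pad in the frame of wood_rack between 0.015 and 0.055 m) or (y of punch in the frame of metal_rack between -0.119 and -0.091 m and y of punch_pad in the frame of wood_rack between 0.085 and 0.125 m)) and x of punch in the frame of metal_rack between -0.014 and 0.014 m and z of punch in the frame of metal_rack between 0.009 and 0.016 m and angle between each of punch, brass_bush, bright_bush, dark_bush's own z axis and vertical below 0.12 rad and linear speed of each of punch, brass_bush, bright_bush, dark_bush below 0.02 m/s and angular speed of each of punch, brass_bush, bright_bush, dark_bush below 0.3 rad/s and ((y of brass_bush in the frame of metal_rack between 0.091 and 0.119 m and y of brass_bush_pad in the frame of wood_rack between -0.125 and -0.085 m) or (y of brass_bush in the frame of metal_rack between 0.021 and 0.049 m and y of brass_bush_pad in the frame of wood_rack between -0.055 and -0.015 m) or (y of brass_bush in the frame of metal_rack between -0.049 and -0.021 m and y of brass_bush_pad in the frame of wood_rack between 0.015 and 0.055 m) or (y of brass_bush in the frame of metal_rack between -0.119 and -0.091 m and y of brass_bush_pad in the frame of wood_rack between 0.085 and 0.125 m)) and x of brass_bush in the frame of metal_rack between -0.014 and 0.014 m and z of brass_bush in the frame of metal_rack between 0.009 and 0.016 m and ((y of bright_bush in the frame of metal_rack between 0.091 and 0.119 m and y of bright_bush_pad in the frame of wood_rack between -0.125 and -0.085 m) or (y of bright_bush in the frame of metal_rack between 0.021 and 0.049 m and y of bright_bush_pad in the frame of wood_rack between -0.055 and -0.015 m) or (y of bright_bush in the frame of metal_rack between -0.049 and -0.021 m and y of bright_bush_pad in the frame of wood_rack between 0.015 and 0.055 m) or (y of bright_bush in the frame of metal_rack between -0.119 and -0.091 m and y of bright_bush_pad in the frame of wood_rack between 0.085 and 0.125 m)) and x of bright_bush in the frame of metal_rack between -0.014 and 0.014 m and z of bright_bush in the frame of metal_rack between 0.009 and 0.016 m and ((y of dark_bush in the frame of metal_rack between 0.091 and 0.119 m and y of dark_bush_pad in the frame of wood_rack between -0.125 and -0.085 m) or (y of dark_bush in the frame of metal_rack between 0.021 and 0.049 m and y of dark_bush_pad in the frame of wood_rack between -0.055 and -0.015 m) or (y of dark_bush in the frame of metal_rack between -0.049 and -0.021 m and y of dark_bush_pad in the frame of wood_rack between 0.015 and 0.055 m) or (y of dark_bush in the frame of metal_rack between -0.119 and -0.091 m and y of dark_bush_pad in the frame of wood_rack between 0.085 and 0.125 m)) and x of dark_bush in the frame of metal_rack between -0.014 and 0.014 m and z of dark_bush in the frame of metal_rack between 0.009 and 0.016 m); the robot touches nothing.
It fails at once if the punch is tipped over (more than 0.7 rad) (angle between punch's own z axis and vertical above 0.7 rad).
It fails at once if the brass bush is tipped over (more than 0.7 rad) (angle between brass_bush's own z axis and vertical above 0.7 rad).
It fails at once if the bright bush is tipped over (more than 0.7 rad) (angle between bright_bush's own z axis and vertical above 0.7 rad).
It fails at once if the dark bush is tipped over (more than 0.7 rad) (angle between dark_bush's own z axis and vertical above 0.7 rad).
It also fails if it takes over 96 s, if anything falls off the work surface, if the arm or the gripper's body presses on something with over 40 N, if the wrist force passes 120 N, or if a joint passes its speed limit or range.

ROBOT

A 7-joint arm with a two-finger parallel gripper is mounted at the origin on a cart in front of the work surface, level with it; the furniture and walls round the work are solid. World frame = base frame: x ahead of the robot, y to its left, z up, the work surface at z = 0. Lengths are in mm, angles in rad, forces in N, time in s.
With the tool pointing down it reaches from about 400 to 875 mm from the base axis. Payload 4.4 kg.
Tool frame: the origin (TCP) lies between the finger pads; the fingertips stand ctrl.finger_overhang ahead of it and the grasp point (between the pads) lies 11 mm behind it (ctrl.finger_overhang is the distance from the TCP to the fingertips, in mm); z points along the fingers, y is the direction in which the jaws open and shut (so a half turn about z gives the same grasp; the last joint's range is limited). The gripper opens to 85 mm and grips with 20 to 120 N. Pads are 22 mm wide; open, the fingers measure 114 mm over their backs; the gripper's body (76 mm by 85 mm) begins 54 mm behind the grasp point. The pads swing forward as they close: fully open they stand 13 mm farther back than shut.
Start: joints at [-1.238, 0.628, 0.038, 1.517, -0.027, 0.996, -0.02], TCP at [252.382, 599.017, 239.313] pointing down, gripper open.
Joint ranges: [-3.06, 3.06], [-0.37, 2.12], [-1.25, 1.32], [0.18, 2.47], [-1.1, 4.24], [0.23, 1.98], [-2.94, 2.94]. Speed limits (rad/s): [2.57, 2.57, 3.14, 3.14, 3.14, 3.14, 3.14].

INTERFACE

Orientations are given as [roll, pitch, yaw] about the fixed x, y, z axes, in that order (R = Rz(yaw) Ry(pitch) Rx(roll)).
In Python, from cell import ctrl gives the robot as it stands. The module is installed in compiled form; this text tells all that it offers.
- The arm moves only by the tool step_arm, never from a script. Its argument "deltas" is a list that holds one entry, the list of rows, each a list of 7 numbers: the opening, from 0 (shut) to 1 (fully open), then the shift along the world's x, y, z in mm, then the turn, a rotation vector about the world's x, y, z in rad. In form: [[[grip, tx, ty, tz, rx, ry, rz], ...]]. A call has 1 to 10 rows; each row shifts and turns the commanded pose from where the row before left it; what a row does not reach is not made up. A row lasts 1/12 s, in which the tool goes at most 41.7 mm and 7.16 degrees, less where a joint would pass 70% of its speed; a pose out of reach is approached as far as the arm can. A call is refused whole if a number of a shift passes 41.7 or a number of a turn 0.125, either way. A call with a gripper value outside its range is refused whole. The fingers move at their own pace and stop on an object; the grip force is fixed at half the most. Time passes only in rows, so rows that do not move let the fingers close. It gives the time, the measured TCP pose, the force and the opening at its end, in the units of the state.
- ctrl.read_state(): the state, without advancing time (a new reading comes with each control period).
- ctrl.get_image(name): name is "scene" or "side" or "wrist"; returns (picture, depth): 400x640x3 uint8, red, green, blue; 400x640 float32, mm along the optical axis (not along the pixel's ray), 0 where there is no reading.
- ctrl.camera_info(name): a dict with "intrinsics" (3x3 intrinsics, pixels), "rvec" (rotation vector, rad) and "tvec" (3), from world to camera coordinates, as OpenCV has them. Camera axes: x right, y down, z forward; pixel columns grow to the right and rows downward; lengths in mm; the calibration is good to about 2 mm. A picture is of the moment at which its call begins: read the wrist's pose just before it. camera_info takes no time and is no camera call; for the wrist camera it gives the pose at the moment of the call.
- ctrl.finish_job(): hands the job in, once; it reports no verdict.
The state is a dict: "clock": time; "qpos": joint angles; "qd": joint speeds; "tau": joint torques, N m; "eef_pos": TCP position; "tool_rot": TCP orientation; "force": force on the tool from outside, world axes, zero at the start; "torque": the same for the moment, N m; "width": finger opening in mm.
Only numpy, scipy, OpenCV 4.12 (cv2) and the standard library are available. Lean on these libraries where they do the work, as an engineer would, in place of code of your own. Each camera call takes 0.05 s, during which the arm holds its last target.

## Working session

There is one attempt and no reset: what is moved stays moved. The work goes in short steps, Python scripts to look and compute and a tool call to move; the robot and the scene stay as the last step left them, time stands still between calls to the robot, and variables do not carry over. Pictures are saved under pics/ and viewed, and the job is handed in when it is done.

Besides the shell and the picture viewer there is one more tool, called after "Call:" as a command line: name --argument value ..., lists and objects as JSON in quotes. step_arm: Moves the arm, as the interface text tells. Its arguments: {"type":"object","properties":{"deltas":{"type":"array"}},"required":["deltas"]}

```bash
mkdir -p pics
cat > h.py <<'E'
import numpy as np, cv2
from cell import ctrl
def save(n,img): cv2.imwrite('pics/'+n+'.png',img[:,:,::-1])
def cam(n):
    c=ctrl.camera_info(n); K=np.array(c['intrinsics'],float); R=cv2.Rodrigues(np.array(c['rvec'],float))[0]; t=np.array(c['tvec'],float).ravel(); return K,R,t
def ray(n,uv,z,c=None):
    K,R,t=c or cam(n); d=R.T@np.linalg.inv(K)@np.array([uv[0],uv[1],1.]); o=-R.T@t
    return o+d*(z-o[2])/d[2]
def proj(n,p,c=None):
    K,R,t=c or cam(n); q=K@(R@np.array(p,float)+t); return q[:2]/q[2]
E
python3 - <<'E'
from h import *
s=ctrl.read_state(); print({k:np.round(v,3).tolist() for k,v in s.items()}, ctrl.finger_overhang)
for n in ('scene','side','wrist'):
    im,d=ctrl.get_image(n); save(n+'0',im); np.save(n+'0.npy',d); np.save(n+'0i.npy',im)
    K,R,t=cam(n); print(n,np.round(-R.T@t),K[0,0],np.round(R[2],2))
E
```

```text
{'clock': 0.0, 'qpos': [-1.238, 0.629, 0.038, 1.518, -0.027, 0.996, -0.02], 'qd': [-0.0, -0.0, 0.001, -0.001, -0.0, -0.002, -0.0], 'tau': [-0.001, -56.34, 1.226, -19.345, 0.011, 0.011, -0.0], 'eef_pos': [252.13, 598.443, 238.386], 'tool_rot': [-3.14, 0.0, 2.743], 'force': [0.332, -0.466, -1.472], 'torque': [0.075, 0.004, -0.03], 'width': 85.161} 8.0
scene [ 97. 443. 617.] 378.1762840828951 [ 0.53 -0.53 -0.66]
side [  78. -705.  443.] 512.9765206213644 [ 0.52  0.74 -0.42]
wrist [187. 626. 374.] 346.0309131042331 [ 0.26 -0.11 -0.96]
```

View pics/scene0.png

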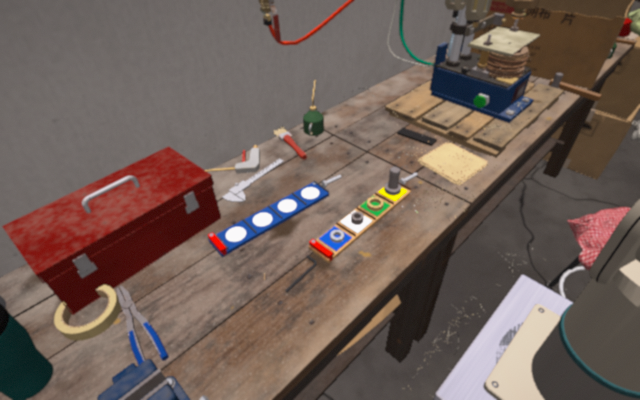

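View pics/side0.png

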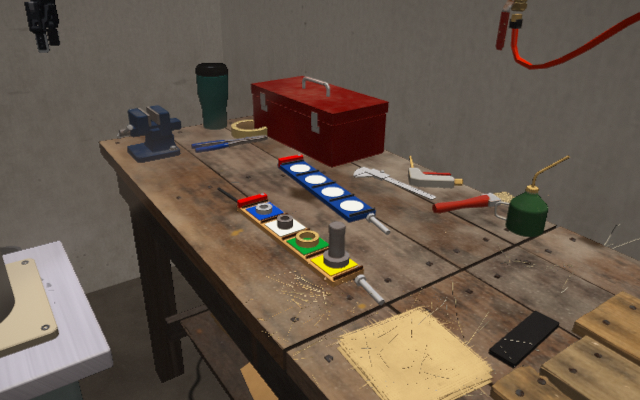

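View pics/wrist0.png

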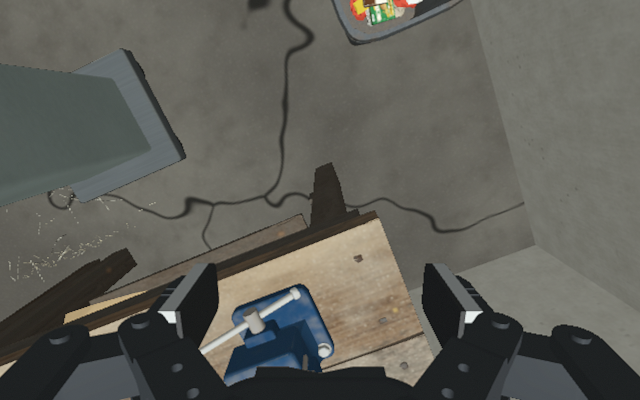

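The scene and side views agree. From the red block (scene ~322,248), the wooden rack holds bright (blue pad), dark (white), brass (green) and punch (yellow). The blue rack's red block is at ~(218,242), with white spots at (236,234) to (310,193). Next I'll measure them.

```bash
cat > m.py <<'E'
from h import *
for n in ('scene','side'):
    im=np.load(n+'0i.npy'); hsv=cv2.cvtColor(im,cv2.COLOR_RGB2HSV); c=cam(n)
    box={'scene':(205,175,415,265),'side':(230,150,385,285)}[n]
    roi=np.zeros(im.shape[:2],np.uint8); roi[box[1]:box[3],box[0]:box[2]]=255
    M={'white':((0,0,190),(180,60,255),12),'red':((0,180,120),(8,255,255),24),'yellow':((25,200,150),(35,255,255),15),'green':((45,150,60),(75,255,255),15),'blue':((105,150,60),(125,255,255),15)}
    for k,(lo,hi,z) in M.items():
        m=cv2.inRange(hsv,lo,hi)&roi
        cs,_=cv2.findContours(m,cv2.RETR_EXTERNAL,cv2.CHAIN_APPROX_NONE)
        for q in cs:
            if cv2.contourArea(q)<40: continue
            W=np.array([ray(n,p[0],z,c)[:2] for p in q])
            r=cv2.minAreaRect(W.astype(np.float32))
            print(n,k,z,'uv',q[:,0].mean(0).round(),'ctr',np.round(r[0],1),'size',np.round(r[1]),'ang',round(r[2],1))
E
python3 m.py
python3 - <<'E'
import cv2
for n,b in (('scene',(205,170,420,265)),('side',(230,145,385,290))):
    i=cv2.imread(f'pics/{n}0.png')[b[1]:b[3],b[0]:b[2]]
    cv2.imwrite(f'pics/{n}0z.png',cv2.resize(i,None,fx=3.6,fy=3.6,interpolation=cv2.INTER_CUBIC))
E
```

```text
scene white 12 uv [337. 234.] ctr [481.8  26.6] size [26. 27.] ang 43.4
scene white 12 uv [235. 234.] ctr [645.6 178.7] size [45. 46.] ang 71.7
scene white 12 uv [262. 219.] ctr [638.8 108.3] size [44. 44.] ang 82.2
scene white 12 uv [355. 221.] ctr [480.5 -33.4] size [55. 55.] ang 0.7
scene white 12 uv [287. 205.] ctr [632.5  39.2] size [43. 46.] ang 47.6
scene white 12 uv [310. 193.] ctr [626.7 -31. ] size [45. 42.] ang 43.2
scene white 12 uv [241. 188.] ctr [770.8  70.8] size [ 53. 110.] ang 27.5
scene red 24 uv [321. 249.] ctr [472.3  86.6] size [61. 18.] ang 1.2
scene red 24 uv [217. 242.] ctr [641.5 224.9] size [12. 53.] ang 85.3
scene yellow 15 uv [392. 194.] ctr [ 480.  -169.9] size [50. 53.] ang 0.8
scene green 15 uv [375. 209.] ctr [479.  -99.5] size [47. 45.] ang 2.6
scene blue 15 uv [334. 238.] ctr [476.6  39.1] size [48. 47.] ang 1.5
scene blue 15 uv [273. 216.] ctr [629.1  78.8] size [281.  63.] ang 84.7
side white 12 uv [285. 227.] ctr [480.5 -29.6] size [53. 52.] ang 1.1
side white 12 uv [351. 205.] ctr [626.2 -31.1] size [43. 42.] ang 27.8
side white 12 uv [332. 191.] ctr [632.5  37.6] size [42. 42.] ang 56.7
side white 12 uv [315. 179.] ctr [639.5 108.1] size [43. 41.] ang 78.5
side white 12 uv [369. 172.] ctr [760.6  75.6] size [48. 64.] ang 45.2
side white 12 uv [300. 168.] ctr [645.5 179. ] size [41. 42.] ang 56.9
side red 24 uv [252. 198.] ctr [474.   77.8] size [60. 17.] ang 0.8
side red 24 uv [290. 157.] ctr [645.2 217.2] size [17. 60.] ang 83.8
side yellow 15 uv [333. 265.] ctr [ 480.3 -173.7] size [52. 52.] ang 1.1
side green 15 uv [308. 246.] ctr [ 478.5 -105.3] size [51. 51.] ang 0.9
side blue 15 uv [265. 212.] ctr [476.1  34.2] size [51. 52.] ang 1.2
side blue 15 uv [328. 189.] ctr [628.2  60.5] size [293.  61.] ang 84.6
```

View pics/scene0z.png

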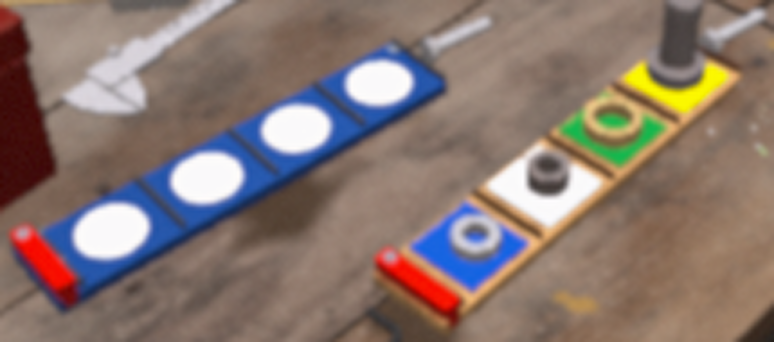

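View pics/side0z.png

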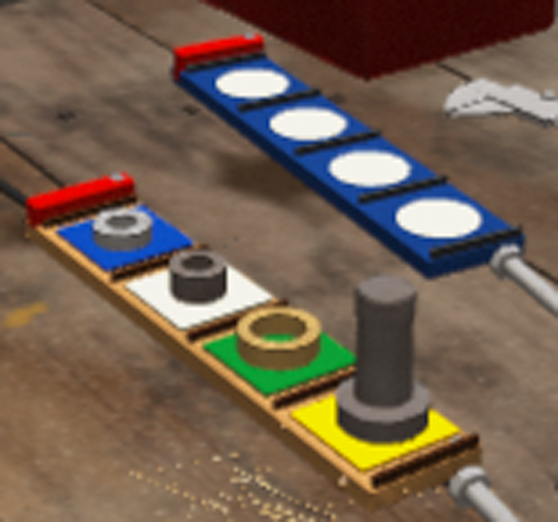

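Target spots agree across the two views to about 1 mm. Next come the piece centres, using depth cross-checked against ray-cast tops, plus clearances to the toolbox and hose.

Run:
```python
from h import *
def cloud(n):
    d=np.load(n+'0.npy'); K,R,t=cam(n); v,u=np.mgrid[0:400,0:640]
    P=np.stack([(u-K[0,2])/K[0,0]*d,(v-K[1,2])/K[1,1]*d,d],-1); W=(P-t)@R
    W[d<=0]=np.nan; return W
pl={'bright':(476.2,34.5,25,30),'dark':(479,-32,31,28),'brass':(478.7,-104,27,38),'punch':(480.2,-173,79,24)}
for n in ('scene','side'):
    W=cloud(n)
    for k,(x,y,z,D) in pl.items():
        m=(abs(W[...,0]-x)<24)&(abs(W[...,1]-y)<24)&(abs(W[...,2]-z)<2.5)
        v,u=np.where(m)
        if len(u)<5: print(n,k,len(u));continue
        p=np.array([ray(n,a,z)[:2] for a in zip(u,v)]); (c,r)=cv2.minEnclosingCircle(p.astype(np.float32))
        print(n,k,len(u),'circ',np.round(c,1),round(r,1),'bbox',p.min(0).round(1),p.max(0).round(1))
    # pad level
    for lab,mm in (('toolbox',(W[...,2]>40)&(W[...,0]>660)&(W[...,0]<1000)&(W[...,1]>100)&(W[...,1]<450)),('high',(W[...,2]>130)&(W[...,0]<760)&(W[...,0]>250)&(abs(W[...,1])<500))):
        q=W[mm]; 
        if len(q): print(n,lab,len(q),np.nanpercentile(q,[1,50,99],axis=0).round())
```

```text
scene bright 91 circ [473.4  37.2] 16.3 bbox [458.1  21.5] [488.8  50.4]
scene dark 71 circ [478.2 -31.7] 15.5 bbox [463.  -46.1] [493.3 -18.5]
scene brass 86 circ [477.8 -98.9] 20.0 bbox [ 459.7 -118.2] [497.4 -79.4]
scene punch 52 circ [ 482.3 -171.2] 12.9 bbox [ 471.3 -183.6] [ 494.9 -158.4]
scene toolbox 43428 [[707. 106.  48.]
 [915. 298. 222.]
 [919. 446. 451.]]
scene high 189 [[703. 173. 130.]
 [736. 418. 130.]
 [759. 499. 131.]]
side bright 73 circ [473.   31.6] 15.2 bbox [458.4  16.8] [487.4  46.4]
side dark 83 circ [480.  -37.3] 18.7 bbox [461.6 -51.5] [496.5 -23.5]
side brass 137 circ [ 477.8 -104. ] 20.3 bbox [ 458.9 -123.9] [495.6 -83.7]
side punch 108 circ [ 481.3 -178.1] 13.3 bbox [ 470.  -190.8] [ 493.9 -164.7]
side toolbox 16564 [[707. 103.  43.]
 [914. 229. 145.]
 [919. 444. 344.]]
```

Averaged piece centres: bright (473,34), dark (479,-34), brass (478,-101), punch (482,-175). The toolbox face is at x≈705. I'll go above the wooden rack for a wrist look.

Call:
step_arm --deltas '[[[1,12,-33,0,0,0,-0.058],[1,12,-33,0,0,0,-0.058],[1,12,-33,0,0,0,-0.058],[1,12,-33,0,0,0,-0.058],[1,12,-33,0,0,0,-0.058],[1,12,-33,0,0,0,-0.058],[1,12,-33,0,0,0,-0.058],[1,12,-33,0,0,0,-0.058],[1,12,-33,0,0,0,-0.058],[1,12,-33,0,0,0,-0.058]]]'

```text
clock: 0.98
eef_pos: [372.6, 267.3, 239.3]
tool_rot: [3.142, -0.0, 2.16]
force: [1.2, -0.1, -0.4]
width: 85.4
```

Call:
step_arm --deltas '[[[1,11,-34,0,0,0,-0.058],[1,11,-34,0,0,0,-0.058],[1,11,-34,0,0,0,-0.058],[1,11,-34,0,0,0,-0.058],[1,11,-34,0,0,0,-0.058],[1,11,-34,0,0,0,-0.058],[1,11,-34,0,0,0,-0.058],[1,10,-34,0,0,0,-0.058],[1,10,-34,0,0,0,-0.058],[1,10,-34,0,0,0,-0.058]]]'

```text
clock: 1.82
eef_pos: [479.5, -72.6, 239.3]
tool_rot: [-3.141, -0.0, 1.58]
force: [0.8, 0.4, 0.1]
width: 85.3
```

Call:
step_arm --deltas '[[[0.7,0,-30,0,0,0,0],[0.7,0,0,0,0,0,0],[0.7,0,0,0,0,0,0],[0.7,0,0,0,0,0,0]]]'

```text
clock: 2.15
eef_pos: [479.1, -100.1, 239.0]
tool_rot: [-3.141, -0.001, 1.583]
force: [0.7, 0.4, -0.1]
width: 59.6
```

Run:
```python
from h import *
s=ctrl.read_state(); print({k:np.round(v,3).tolist() for k,v in s.items() if k in('clock','qpos','eef_pos','tool_rot','force','width')})
c=cam('wrist'); im,d=ctrl.get_image('wrist'); save('w1',im); np.savez('w1.npz',im=im,d=d,K=c[0],R=c[1],t=c[2])
print(np.round(-c[1].T@c[2]))
```

```text
{'clock': 2.15, 'qpos': [-0.149, 0.429, 0.419, 1.962, -0.239, 0.8, 0.417], 'eef_pos': [479.058, -100.13, 239.035], 'tool_rot': [-3.141, -0.001, 1.583], 'force': [0.734, 0.433, -0.083], 'width': 59.561}
[478. -29. 374.]
```

View pics/w1.png

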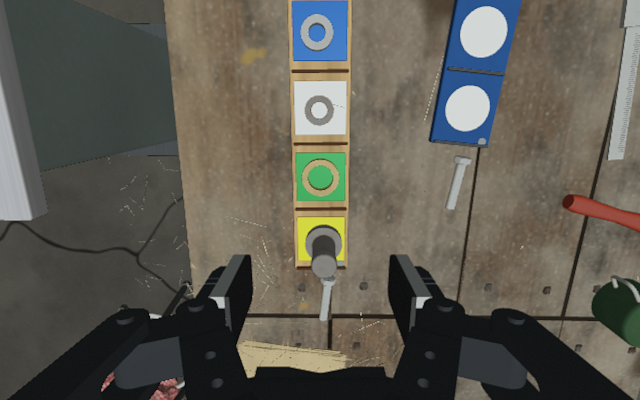

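The wrist view shows all four pieces: bright (317,32), dark (319,110), brass (320,177), punch foot (323,243) with its top at (324,267). I'll turn these into positions.

Run:
```python
from h import *
z=np.load('w1.npz'); c=(z['K'],z['R'],z['t']); im=z['im']; hsv=cv2.cvtColor(im,cv2.COLOR_RGB2HSV)
def comp(m,box):
    r=np.zeros_like(m); x0,y0,x1,y1=box; r[y0:y1,x0:x1]=m[y0:y1,x0:x1]
    cs,_=cv2.findContours(r,cv2.RETR_EXTERNAL,cv2.CHAIN_APPROX_NONE); return max(cs,key=cv2.contourArea)
P={'bright':((297,8,342,56),25,((105,150,60),(125,255,255))),'dark':((299,85,341,133),31,((0,0,185),(180,60,255))),'brass':((299,155,342,200),27,((45,150,60),(75,255,255)))}
for k,(b,h,(lo,hi)) in P.items():
    q=comp(~cv2.inRange(hsv,lo,hi),b); (u,v),r=cv2.minEnclosingCircle(q)
    p=[ray('',(u,v),h,c)]; e=ray('',(u+r,v),h,c)
    print(k,round(u),round(v),np.round(p[0],1),'dia',round(2*(e-p[0])[0],1))
print('punch top',ray('',(324,267),79,c).round(1),'foot',ray('',(323,243),32,c).round(1))
m=cv2.inRange(hsv,(0,0,190),(180,60,255))
for b in ((455,0,515,60),(440,80,500,137)):
    q=comp(m,b);(u,v),r=cv2.minEnclosingCircle(q); print('spot',ray('',(u,v),12,c).round(1),r)
for h,(lo,hi),b in ((15,((105,150,60),(125,255,255)),(285,0,350,66)),(15,((0,0,185),(180,60,255)),(285,75,350,140)),(15,((45,150,60),(75,255,255)),(285,145,350,206))):
    q=comp(cv2.inRange(hsv,lo,hi),b); W=np.array([ray('',x[0],h,c)[:2] for x in q],np.float32); print('pad',cv2.minAreaRect(W))
```

```text
bright 316 32 [473.2  35.5  25. ] dia 34.5
dark 320 110 [477.3 -33.1  31. ] dia 30.0
brass 320 172 [478.5 -94.4  27. ] dia 55.6
punch top [ 483.3 -174.3   79. ] foot [ 482.7 -169.3   32. ]
spot [632.3  40.5  12. ] 26.085630416870117
spot [625.8 -29.   12. ] 23.436182022094727
pad ((476.40631103515625, 38.42430114746094), (51.001556396484375, 50.55992889404297), 0.7107837200164795)
pad ((477.6649475097656, -31.410715103149414), (52.73563766479492, 50.97280502319336), 0.7229064702987671)
pad ((479.0299377441406, -107.07494354248047), (40.00349426269531, 49.45063018798828), 89.66449737548828)
```

Brass: centre about (478,-100). Descending on it.

Call:
step_arm --deltas '[[[0.7,-1,-1,-30,0,0,0],[0.7,0,0,-35,0,0,0],[0.7,0,0,-35,0,0,0],[0.7,0,0,-35,0,0,0],[0.7,0,0,-30,0,0,0],[0.7,0,0,-20,0,0,0],[0.7,0,0,-12,0,0,0],[0.7,0,0,-8,0,0,0],[0.7,0,0,-5,0,0,0],[0.7,0,0,0,0,0,0]]]'

```text
clock: 3.03
eef_pos: [478.3, -101.0, 28.9]
tool_rot: [-3.141, -0.001, 1.584]
force: [-0.1, -0.1, 0.8]
width: 59.9
```

Run:
```python
from h import *
s=ctrl.read_state(); print({k:np.round(v,3).tolist() for k,v in s.items() if k in('clock','eef_pos','tool_rot','force','width')})
im,d=ctrl.get_image('side'); save('s2',cv2.resize(im[170:310,220:420],None,fx=4,fy=4))
im,d=ctrl.get_image('wrist'); save('w2',im)
```

```text
{'clock': 3.033, 'eef_pos': [478.319, -100.993, 28.877], 'tool_rot': [-3.141, -0.001, 1.584], 'force': [-0.085, -0.051, 0.834], 'width': 59.91}
```

View pics/s2.png

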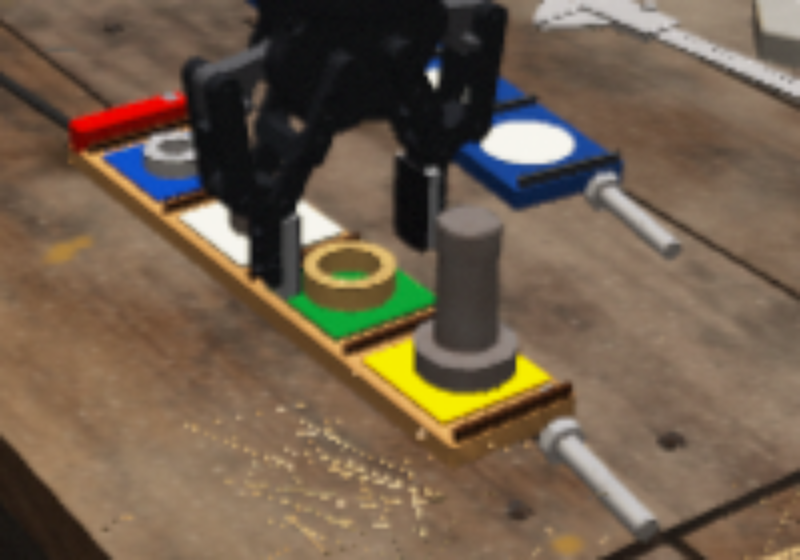

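View pics/w2.png

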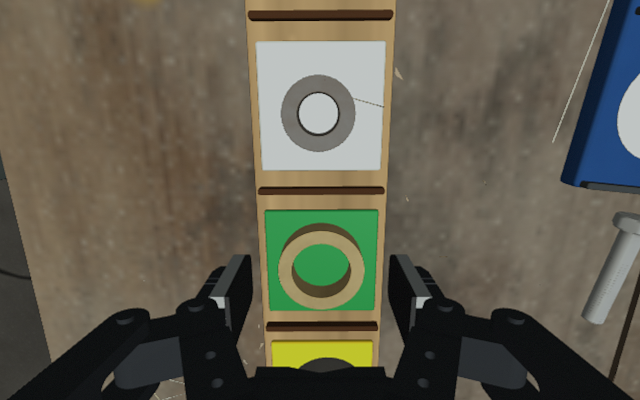

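Run:
```python
from h import *
for uv,h in (((321,263),27),((321,268),27),((318,113),31)): print(ray('wrist',uv,h).round(1))
print(proj('wrist',[478.3,-101,27]), proj('wrist',[478.3,-82,27]),proj('wrist',[478.3,-120,27]))
```

```text
[479.  -96.7  27. ]
[479.1 -99.1  27. ]
[477.  -33.3  31. ]
[319.18905492 271.85240367] [319.74282237 231.31026307] [318.67245344 309.67356727]
```

Brass centre reads y≈-99, so I'll shift +2, lower 4 mm and close.

Call:
step_arm --deltas '[[[0.7,0,2,-4,0,0,0],[0.55,0,0,0,0,0,0],[0.4,0,0,0,0,0,0],[0.3,0,0,0,0,0,0],[0.2,0,0,0,0,0,0],[0.2,0,0,0,0,0,0],[0.1,0,0,0,0,0,0],[0.1,0,0,0,0,0,0]]]'

```text
clock: 3.8
eef_pos: [478.6, -99.7, 26.1]
tool_rot: [3.141, -0.0, 1.583]
force: [-0.9, 1.2, 5.4]
width: 34.1
```

Run:
```python
from h import *
im,d=ctrl.get_image('side'); save('s3',cv2.resize(im[170:310,220:420],None,fx=4,fy=4))
im,d=ctrl.get_image('wrist'); save('w3',im)
```

```text
(no output)
```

View pics/s3.png

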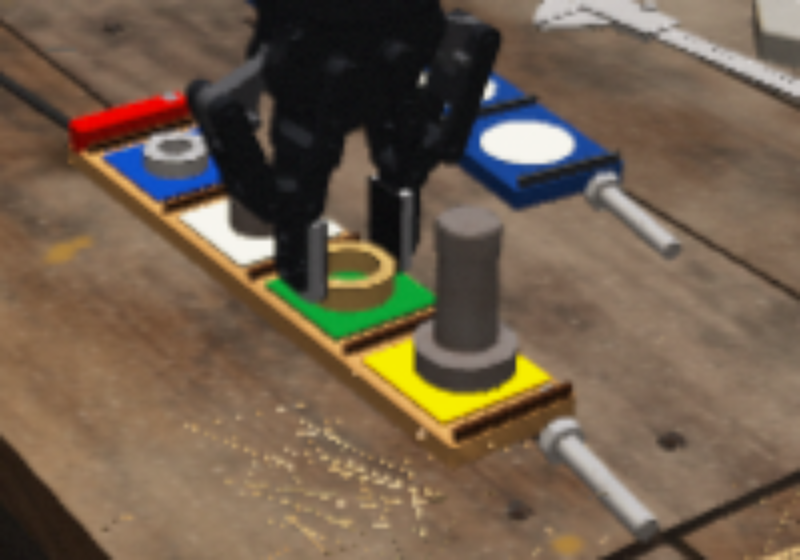

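View pics/w3.png

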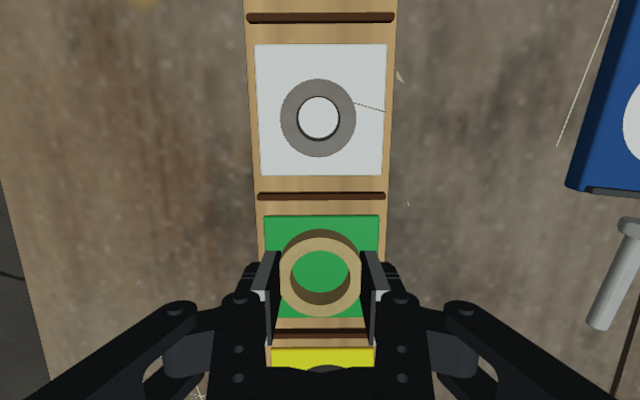

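Width reads 34.1 against a nominal 38. I'll let it settle before lifting.

Call:
step_arm --deltas '[[[0,0,0,0,0,0,0],[0,0,0,0,0,0,0],[0,0,0,0,0,0,0]]]'

```text
clock: 4.15
eef_pos: [478.6, -99.7, 26.1]
tool_rot: [3.141, -0.001, 1.583]
force: [-1.4, 1.6, 5.4]
width: 34.6
```

Run:
```python
from h import *
s=ctrl.read_state(); print({k:np.round(v,3).tolist() for k,v in s.items() if k in('clock','eef_pos','tool_rot','force','torque','width')})
im,d=ctrl.get_image('wrist'); save('w4',im)
print(proj('wrist',[478.3+19,-99,27]), proj('wrist',[478.3,-80,27]),proj('wrist',[478.3,-118,27]))
```

```text
{'clock': 4.15, 'eef_pos': [478.598, -99.72, 26.139], 'tool_rot': [3.141, -0.001, 1.583], 'force': [-1.363, 1.615, 5.355], 'torque': [0.154, 0.226, 0.004], 'width': 34.58}
[364.07334385 276.14865149] [320.4642359  234.22397476] [319.37448079 314.2693365 ]
```

View pics/w4.png

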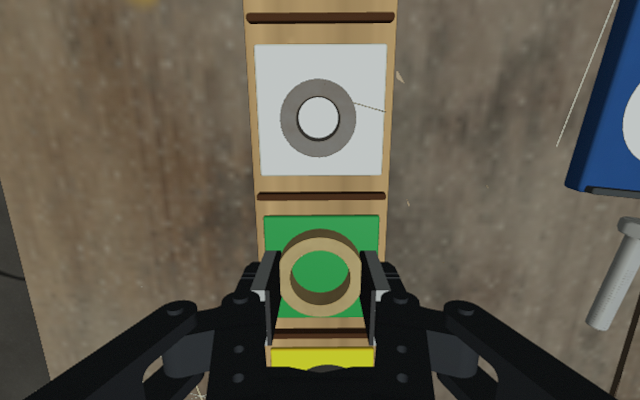

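The bush top is centred on the TCP and the width is steady. The offset looks like pad compliance, so I'll lift and check.

Call:
step_arm --deltas '[[[0,0,0,3,0,0,0],[0,0,0,5,0,0,0],[0,0,0,8,0,0,0],[0,0,0,14,0,0,0],[0,0,0,20,0,0,0],[0,0,0,20,0,0,0],[0,0,0,15,0,0,0],[0,0,0,0,0,0,0]]]'

```text
clock: 4.87
eef_pos: [480.2, -100.5, 113.4]
tool_rot: [3.136, 0.001, 1.583]
force: [0.5, 0.6, 0.0]
width: 34.5
```

Run:
```python
from h import *
s=ctrl.read_state(); print({k:np.round(v,3).tolist() for k,v in s.items() if k in('clock','eef_pos','tool_rot','force','torque','width')})
im,d=ctrl.get_image('side'); save('s5',cv2.resize(im[150:290,220:420],None,fx=4,fy=4))
im,d=ctrl.get_image('wrist'); save('w5',im)
```

```text
{'clock': 4.867, 'eef_pos': [480.151, -100.479, 113.422], 'tool_rot': [3.136, 0.001, 1.583], 'force': [0.547, 0.605, 0.008], 'torque': [0.01, -0.053, 0.011], 'width': 34.464}
```

View pics/s5.png

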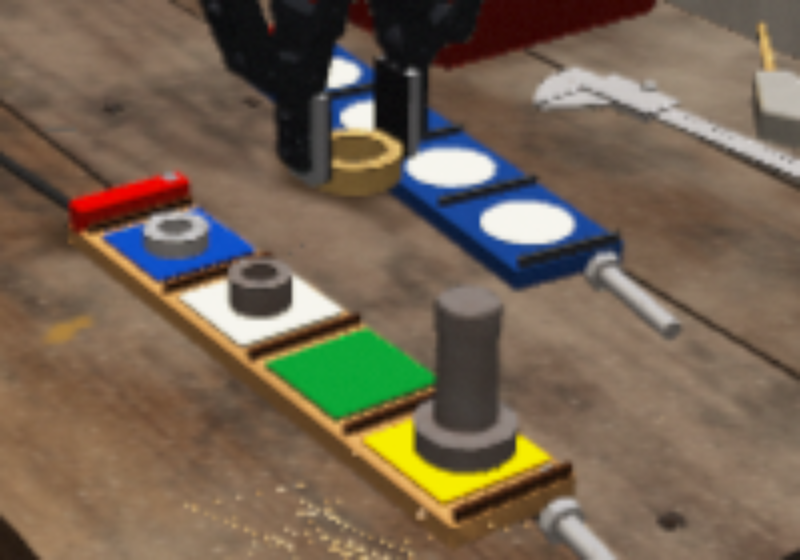

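View pics/w5.png

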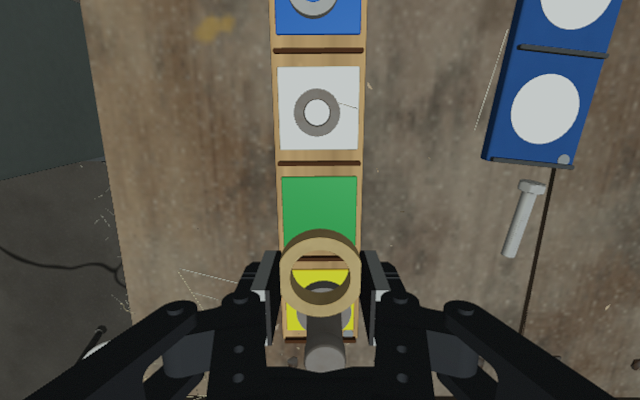

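Brass is held upright. Target is the 2nd place from blue's red block, (639,108): move +159, +209.

Call:
step_arm --deltas '[[[0,10,14,0,0,0,0],[0,20,26,0,0,0,0],[0,22,29,0,0,0,0],[0,22,29,0,0,0,0],[0,22,29,0,0,0,0],[0,22,29,0,0,0,0],[0,21,28,0,0,0,0],[0,14,17,0,0,0,0],[0,6,8,0,0,0,0],[0,0,0,0,0,0,0]]]'

```text
clock: 5.8
eef_pos: [637.5, 111.7, 108.7]
tool_rot: [-3.14, -0.001, 1.586]
force: [0.0, -0.9, -1.4]
width: 34.5
```

Call:
step_arm --deltas '[[[0,0,0,-20,0,0,0],[0,0,0,-25,0,0,0],[0,0,0,-20,0,0,0],[0,0,0,-10,0,0,0],[0,0,0,-5,0,0,0],[0,0,0,0,0,0,0],[0,0,0,0,0,0,0]]]'

```text
clock: 6.38
eef_pos: [637.7, 108.1, 31.0]
tool_rot: [3.141, 0.0, 1.582]
force: [0.6, 0.8, -0.4]
width: 34.2
```

Run:
```python
from h import *
s=ctrl.read_state(); print({k:np.round(v,3).tolist() for k,v in s.items() if k in('clock','eef_pos','tool_rot','force','torque','width')})
im,d=ctrl.get_image('side'); save('s6',cv2.resize(im[100:240,220:420],None,fx=4,fy=4))
im,d=ctrl.get_image('wrist'); save('w6',im)
```

```text
{'clock': 6.383, 'eef_pos': [637.66, 108.051, 30.975], 'tool_rot': [3.141, 0.0, 1.582], 'force': [0.639, 0.823, -0.353], 'torque': [0.037, -0.018, 0.016], 'width': 34.203}
```

View pics/s6.png

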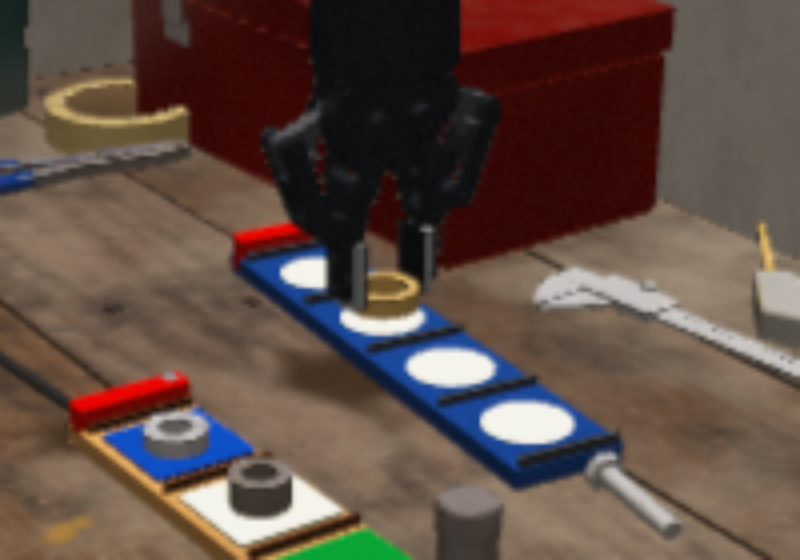

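View pics/w6.png

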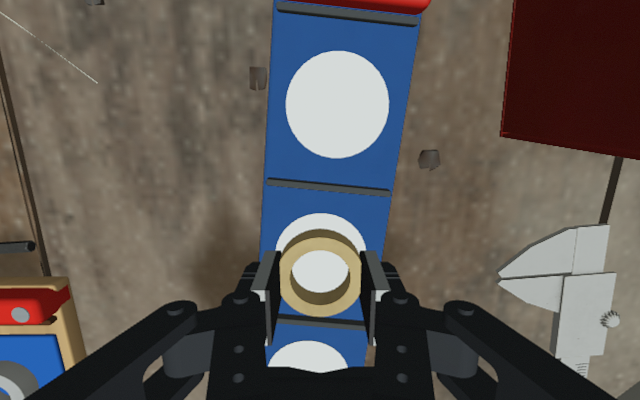

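It's centred over the spot. Lowering 8 and releasing.

Call:
step_arm --deltas '[[[0,1,0,-4,0,0,0],[0,0,0,-3,0,0,0],[0,0,0,-1,0,0,0],[0,0,0,0,0,0,0]]]'

```text
clock: 6.82
eef_pos: [638.9, 109.2, 23.2]
tool_rot: [3.14, -0.0, 1.583]
force: [-0.4, 0.2, 4.1]
width: 34.7
```

Call:
step_arm --deltas '[[[0.3,0,0,0,0,0,0],[0.45,0,0,0,0,0,0],[0.6,0,0,0,0,0,0],[0.6,0,0,0,0,0,0],[0.6,0,0,5,0,0,0],[0.6,0,0,20,0,0,0],[0.6,0,0,30,0,0,0],[0.6,0,0,30,0,0,0]]]'

```text
clock: 7.48
eef_pos: [637.5, 108.8, 107.6]
tool_rot: [-3.139, 0.001, 1.583]
force: [1.3, 0.3, 0.6]
width: 50.9
```

Run:
```python
from h import *
s=ctrl.read_state(); print({k:np.round(v,3).tolist() for k,v in s.items() if k in('clock','eef_pos','tool_rot','force','torque','width')})
im,d=ctrl.get_image('wrist'); save('w7',im)
```

```text
{'clock': 7.483, 'eef_pos': [637.494, 108.795, 107.555], 'tool_rot': [-3.139, 0.001, 1.583], 'force': [1.343, 0.28, 0.565], 'torque': [0.013, -0.039, 0.027], 'width': 50.895}
```

View pics/w7.png

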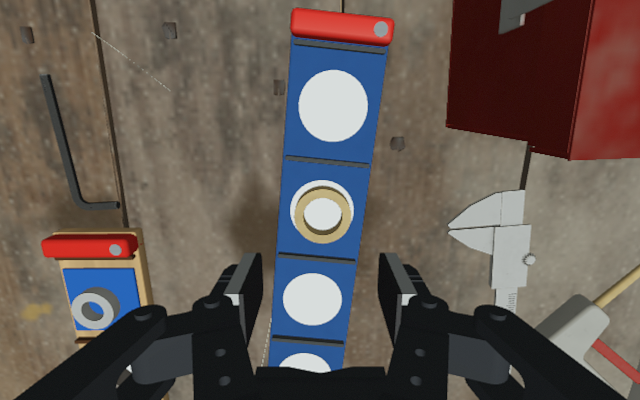

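Brass stands on its spot (322,213). Next, dark at (477,-33).

Call:
step_arm --deltas '[[[0.6,-10,-9,0,0,0,0],[0.6,-22,-20,0,0,0,0],[0.6,-25,-22,0,0,0,0],[0.6,-25,-22,0,0,0,0],[0.6,-25,-22,0,0,0,0],[0.6,-25,-22,0,0,0,0],[0.6,-18,-16,0,0,0,0],[0.6,-11,-9,0,0,0,0],[0.6,0,0,-20,0,0,0],[0.6,0,0,0,0,0,0]]]'

```text
clock: 8.37
eef_pos: [475.7, -33.6, 86.1]
tool_rot: [-3.139, -0.0, 1.581]
force: [-0.8, 0.1, -0.3]
width: 51.6
```

Call:
step_arm --deltas '[[[0.6,0,0,-25,0,0,0],[0.6,0,0,-20,0,0,0],[0.6,0,0,0,0,0,0],[0.6,0,0,0,0,0,0]]]'

```text
clock: 8.7
eef_pos: [477.2, -32.7, 42.1]
tool_rot: [-3.14, -0.0, 1.583]
force: [1.6, -0.3, -0.1]
width: 51.4
```

Run:
```python
from h import *
s=ctrl.read_state(); print({k:np.round(v,3).tolist() for k,v in s.items() if k in('clock','eef_pos','tool_rot','force','torque','width')})
c=cam('wrist');im,d=ctrl.get_image('wrist'); save('w8',im)
print(proj('',[477.2,-33.3+14,31],c),proj('',[477.2,-33.3-14,31],c),proj('',[477.2+14,-33.3,31],c))
```

```text
{'clock': 8.7, 'eef_pos': [477.164, -32.669, 42.123], 'tool_rot': [-3.14, -0.0, 1.583], 'force': [1.561, -0.273, -0.112], 'torque': [-0.042, -0.006, 0.007], 'width': 51.354}
[320.96809252 237.87731086] [320.18309686 292.91756742] [350.7159085  266.43303591]
```

View pics/w8.png

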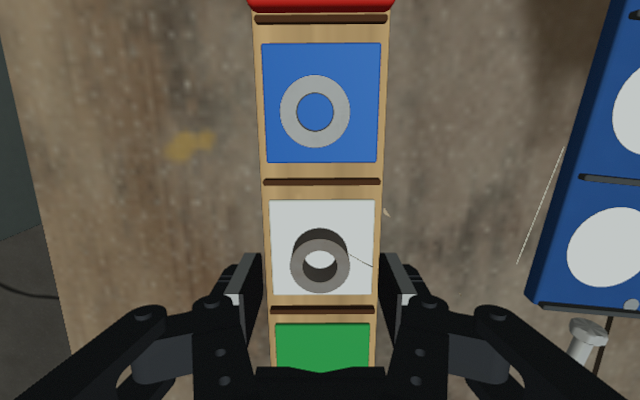

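Dark's top ring at (320,266) matches the prediction. Descend 13 and close.

Call:
step_arm --deltas '[[[0.6,0,-1,-8,0,0,0],[0.6,0,0,-5,0,0,0],[0.4,0,0,0,0,0,0],[0.3,0,0,0,0,0,0],[0.2,0,0,0,0,0,0],[0.1,0,0,0,0,0,0],[0,0,0,0,0,0,0],[0,0,0,0,0,0,0],[0,0,0,0,0,0,0]]]'

```text
clock: 9.5
eef_pos: [477.3, -33.9, 29.7]
tool_rot: [3.141, -0.0, 1.583]
force: [-1.6, 0.1, 5.6]
width: 24.8
```

Call:
step_arm --deltas '[[[0,0,0,3,0,0,0],[0,0,0,5,0,0,0],[0,0,0,8,0,0,0],[0,0,0,14,0,0,0],[0,0,0,20,0,0,0],[0,0,0,20,0,0,0],[0,0,0,10,0,0,0],[0,0,0,0,0,0,0]]]'

```text
clock: 10.17
eef_pos: [479.0, -34.0, 111.5]
tool_rot: [3.137, 0.0, 1.583]
force: [0.4, 0.6, -1.0]
width: 24.8
```

Run:
```python
from h import *
s=ctrl.read_state(); print({k:np.round(v,3).tolist() for k,v in s.items() if k in('clock','eef_pos','tool_rot','force','torque','width')})
im,d=ctrl.get_image('side'); save('s9',cv2.resize(im[130:270,220:420],None,fx=4,fy=4))
```

```text
{'clock': 10.167, 'eef_pos': [478.956, -34.033, 111.525], 'tool_rot': [3.137, 0.0, 1.583], 'force': [0.449, 0.581, -0.972], 'torque': [-0.019, 0.0, -0.035], 'width': 24.838}
```

View pics/s9.png

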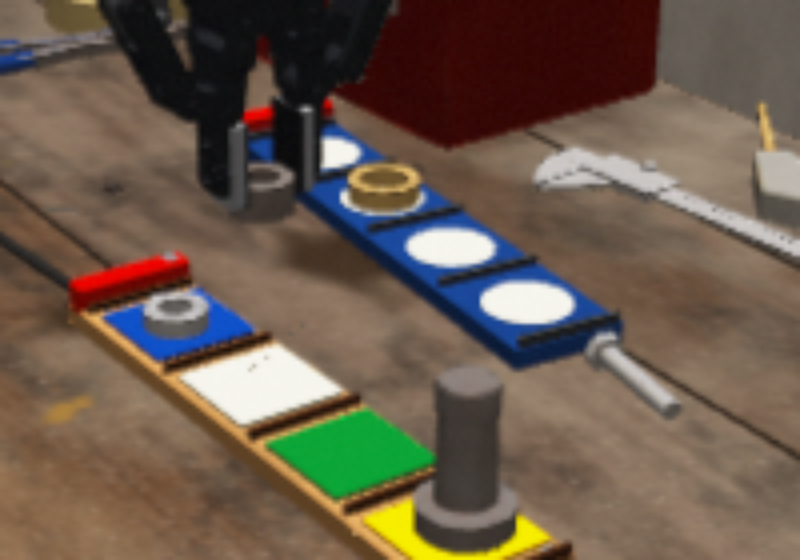

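Dark is held upright. Target is the 3rd place, (632.5,39).

Call:
step_arm --deltas '[[[0,12,6,0,0,0,0],[0,22,10,0,0,0,0],[0,25,12,0,0,0,0],[0,25,12,0,0,0,0],[0,25,12,0,0,0,0],[0,25,12,0,0,0,0],[0,15,7,0,0,0,0],[0,5,2,0,0,0,0],[0,0,0,-15,0,0,0],[0,0,0,-20,0,0,0]]]'

```text
clock: 11.05
eef_pos: [631.7, 38.6, 74.1]
tool_rot: [3.14, 0.0, 1.583]
force: [0.4, 0.4, -1.9]
width: 24.8
```

Call:
step_arm --deltas '[[[0,0,0,-20,0,0,0],[0,0,0,-15,0,0,0],[0,0,0,-5,0,0,0],[0,0,0,0,0,0,0],[0,0,0,0,0,0,0]]]'

```text
clock: 11.47
eef_pos: [630.9, 38.4, 34.2]
tool_rot: [-3.141, 0.0, 1.582]
force: [-0.8, -0.1, 0.2]
width: 24.9
```

Run:
```python
from h import *
s=ctrl.read_state(); print({k:np.round(v,3).tolist() for k,v in s.items() if k in('clock','eef_pos','tool_rot','force','torque','width')})
im,d=ctrl.get_image('wrist'); save('w10',im)
```

```text
{'clock': 11.467, 'eef_pos': [630.91, 38.431, 34.206], 'tool_rot': [-3.141, 0.0, 1.582], 'force': [-0.801, -0.114, 0.151], 'torque': [-0.016, -0.077, -0.04], 'width': 24.851}
```

View pics/w10.png

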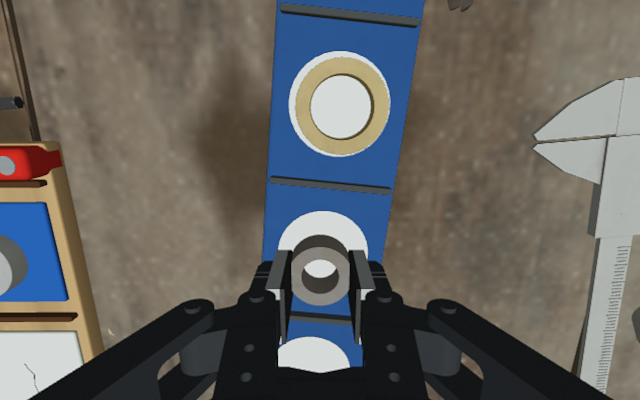

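Dark is centred on the spot (322,250). Lower and release.

Call:
step_arm --deltas '[[[0,1,0,-4,0,0,0],[0,0,0,-3,0,0,0],[0,0,0,-1,0,0,0],[0,0,0,0,0,0,0]]]'

```text
clock: 11.85
eef_pos: [632.7, 39.1, 26.9]
tool_rot: [3.141, -0.0, 1.583]
force: [0.8, 0.3, 2.1]
width: 24.7
```

Call:
step_arm --deltas '[[[0.2,0,0,0,0,0,0],[0.35,0,0,0,0,0,0],[0.5,0,0,0,0,0,0],[0.5,0,0,0,0,0,0],[0.5,0,0,5,0,0,0],[0.5,0,0,20,0,0,0],[0.5,0,0,30,0,0,0],[0.5,0,0,30,0,0,0],[0.5,0,0,0,0,0,0]]]'

```text
clock: 12.6
eef_pos: [636.3, 38.5, 117.3]
tool_rot: [3.132, -0.0, 1.582]
force: [1.3, 0.1, 0.6]
width: 42.8
```

Run:
```python
from h import *
s=ctrl.read_state(); print({k:np.round(v,3).tolist() for k,v in s.items() if k in('clock','eef_pos','tool_rot','force','torque','width')})
im,d=ctrl.get_image('wrist'); save('w11',im)
```

```text
{'clock': 12.6, 'eef_pos': [636.271, 38.496, 117.287], 'tool_rot': [3.132, -0.0, 1.582], 'force': [1.332, 0.092, 0.607], 'torque': [-0.057, -0.056, -0.001], 'width': 42.765}
```

View pics/w11.png

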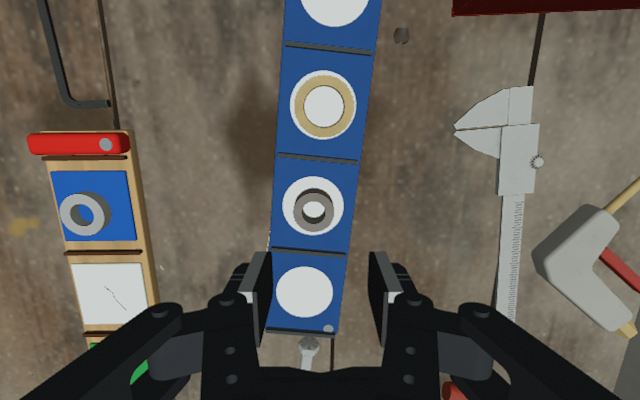

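Dark is placed. Next, bright at (473,35).

Call:
step_arm --deltas '[[[0.55,-12,-1,0,0,0,0],[0.55,-25,-1,0,0,0,0],[0.55,-28,-1,0,0,0,0],[0.55,-28,0,0,0,0,0],[0.55,-28,0,0,0,0,0],[0.55,-24,0,0,0,0,0],[0.55,-14,0,-15,0,0,0],[0.55,0,0,-30,0,0,0],[0.55,0,0,-20,0,0,0],[0.55,0,0,0,0,0,0]]]'

```text
clock: 13.48
eef_pos: [470.5, 36.0, 43.3]
tool_rot: [-3.135, -0.0, 1.583]
force: [-1.2, 0.5, -0.7]
width: 47.1
```

Run:
```python
from h import *
c=cam('wrist');im,d=ctrl.get_image('wrist'); save('w12',im)
s=ctrl.read_state(); print({k:np.round(v,3).tolist() for k,v in s.items() if k in('clock','eef_pos','tool_rot','force','torque','width')})
x,y=473.2,35.5
print(proj('',[x,y+15,25],c),proj('',[x,y-15,25],c),proj('',[x+15,y,25],c),proj('',[x-15,y,25],c))
```

```text
{'clock': 13.533, 'eef_pos': [471.522, 35.827, 44.721], 'tool_rot': [-3.137, 0.0, 1.582], 'force': [-1.0, 0.67, 0.525], 'torque': [0.014, 0.025, 0.025], 'width': 46.61}
[326.86375996 230.24480696] [325.79495155 287.1283076 ] [357.31438504 259.83204594] [295.33597962 258.96052927]
```

View pics/w12.png

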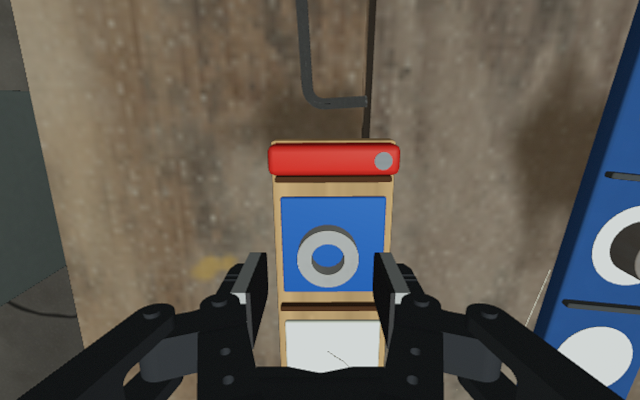

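Bright's ring at (327,260) matches the prediction. Lower about 20 and check.

Call:
step_arm --deltas '[[[0.55,0,-1,-10,0,0,0],[0.55,0,0,-7,0,0,0],[0.55,0,0,0,0,0,0],[0.55,0,0,0,0,0,0]]]'

```text
clock: 13.87
eef_pos: [473.4, 35.0, 29.4]
tool_rot: [-3.142, -0.0, 1.583]
force: [0.1, 0.2, 0.5]
width: 47.1
```

Call:
step_arm --deltas '[[[0.55,0,0,-4,0,0,0],[0.4,0,0,0,0,0,0],[0.3,0,0,0,0,0,0],[0.2,0,0,0,0,0,0],[0.1,0,0,0,0,0,0],[0,0,0,0,0,0,0],[0,0,0,0,0,0,0],[0,0,0,0,0,0,0]]]'

```text
clock: 14.53
eef_pos: [473.5, 35.1, 25.8]
tool_rot: [3.141, -0.0, 1.583]
force: [-2.0, 0.2, 5.8]
width: 26.3
```

Call:
step_arm --deltas '[[[0,0,0,3,0,0,0],[0,0,0,5,0,0,0],[0,0,0,8,0,0,0],[0,0,0,14,0,0,0],[0,0,0,20,0,0,0],[0,0,0,20,0,0,0],[0,0,0,10,0,0,0],[0,0,0,0,0,0,0]]]'

```text
clock: 15.2
eef_pos: [474.8, 35.2, 107.7]
tool_rot: [3.137, -0.0, 1.583]
force: [-0.1, 0.5, -0.5]
width: 26.0
```

Run:
```python
from h import *
s=ctrl.read_state(); print({k:np.round(v,3).tolist() for k,v in s.items() if k in('clock','eef_pos','tool_rot','force','torque','width')})
im,d=ctrl.get_image('side'); save('s13',cv2.resize(im[130:270,200:400],None,fx=4,fy=4))
```

```text
{'clock': 15.2, 'eef_pos': [474.847, 35.152, 107.739], 'tool_rot': [3.137, -0.0, 1.583], 'force': [-0.144, 0.529, -0.483], 'torque': [-0.017, -0.061, -0.002], 'width': 26.042}
```

View pics/s13.png

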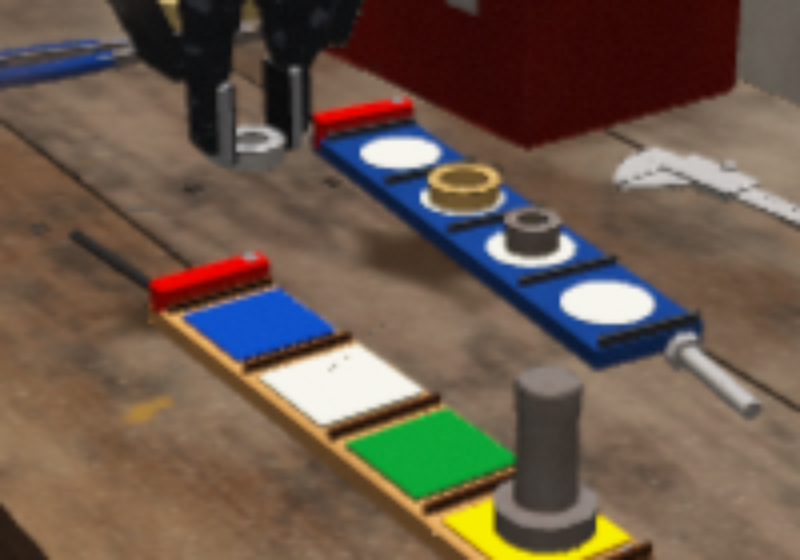

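Bright is held upright. Target is the 4th place, (626.4,-30.5).

Call:
step_arm --deltas '[[[0,12,-5,0,0,0,0],[0,22,-10,0,0,0,0],[0,25,-11,0,0,0,0],[0,25,-11,0,0,0,0],[0,25,-11,0,0,0,0],[0,25,-10,0,0,0,0],[0,14,-6,0,0,0,0],[0,5,-2,0,0,0,0],[0,0,0,-15,0,0,0],[0,0,0,-20,0,0,0]]]'

```text
clock: 16.08
eef_pos: [626.8, -30.9, 70.4]
tool_rot: [3.14, -0.0, 1.583]
force: [-0.4, 0.3, -0.1]
width: 26.4
```

Call:
step_arm --deltas '[[[0,0,0,-20,0,0,0],[0,0,0,-12,0,0,0],[0,0,0,-6,0,0,0],[0,0,0,0,0,0,0],[0,0,0,0,0,0,0],[0,0,0,0,0,0,0]]]'

```text
clock: 16.58
eef_pos: [627.0, -31.1, 33.3]
tool_rot: [3.14, 0.0, 1.583]
force: [0.0, -0.6, 0.0]
width: 26.1
```

Run:
```python
from h import *
s=ctrl.read_state(); print({k:np.round(v,3).tolist() for k,v in s.items() if k in('clock','eef_pos','tool_rot','force','torque','width')})
im,d=ctrl.get_image('wrist'); save('w14',im)
```

```text
{'clock': 16.583, 'eef_pos': [627.043, -31.094, 33.286], 'tool_rot': [3.14, 0.0, 1.583], 'force': [0.043, -0.594, 0.004], 'torque': [0.025, -0.052, 0.065], 'width': 26.087}
```

View pics/w14.png

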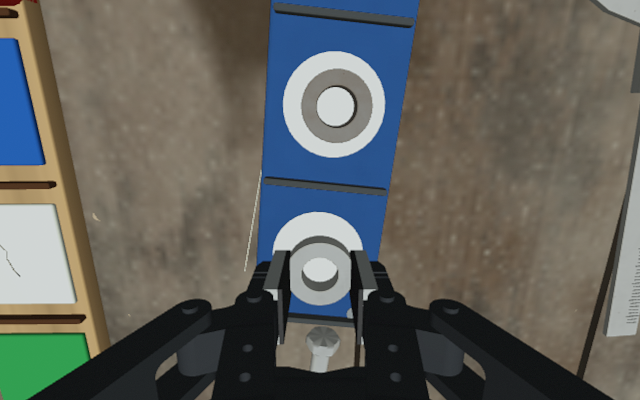

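Call:
step_arm --deltas '[[[0,0,0,-5,0,0,0],[0,0,0,-4,0,0,0],[0,0,0,-1,0,0,0],[0,0,0,0,0,0,0],[0,0,0,0,0,0,0]]]'

```text
clock: 17.05
eef_pos: [626.7, -30.9, 22.8]
tool_rot: [3.141, -0.0, 1.583]
force: [-0.1, 0.4, 4.9]
width: 26.5
```

Call:
step_arm --deltas '[[[0.2,0,0,0,0,0,0],[0.35,0,0,0,0,0,0],[0.5,0,0,0,0,0,0],[0.5,0,0,0,0,0,0],[0.5,0,0,5,0,0,0],[0.5,0,0,20,0,0,0],[0.5,0,0,35,0,0,0],[0.5,0,0,40,0,0,0],[0.5,0,0,10,0,0,0],[0.5,0,0,0,0,0,0]]]'

```text
clock: 17.88
eef_pos: [629.1, -31.5, 136.4]
tool_rot: [3.134, 0.001, 1.583]
force: [0.1, -0.3, -0.6]
width: 42.7
```

Run:
```python
from h import *
s=ctrl.read_state(); print({k:np.round(v,3).tolist() for k,v in s.items() if k in('clock','eef_pos','tool_rot','force','torque','width')})
im,d=ctrl.get_image('wrist'); save('w15',im)
```

```text
{'clock': 17.883, 'eef_pos': [629.054, -31.517, 136.427], 'tool_rot': [3.134, 0.001, 1.583], 'force': [0.146, -0.334, -0.583], 'torque': [-0.013, -0.026, 0.022], 'width': 42.713}
```

View pics/w15.png

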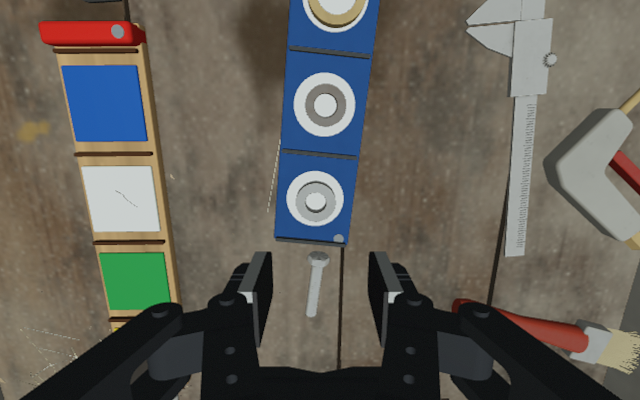

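Bright is placed at (315,200) on its spot. Now the punch at about (482.5,-173).

Call:
step_arm --deltas '[[[0.6,-10,-10,0,0,0,0],[0.6,-20,-20,0,0,0,0],[0.6,-22,-22,0,0,0,0],[0.6,-22,-22,0,0,0,0],[0.6,-22,-22,0,0,0,0],[0.6,-22,-22,0,0,0,0],[0.6,-16,-15,0,0,0,0],[0.6,-10,-9,0,0,0,0],[0.6,0,0,0,0,0,0],[0.6,0,0,0,0,0,0]]]'

```text
clock: 18.77
eef_pos: [482.3, -172.5, 131.6]
tool_rot: [-3.141, -0.001, 1.582]
force: [1.2, 0.3, 0.1]
width: 51.0
```

Run:
```python
from h import *
c=cam('wrist');im,d=ctrl.get_image('wrist'); save('w16',im)
s=ctrl.read_state(); print({k:np.round(v,3).tolist() for k,v in s.items() if k in('clock','eef_pos','tool_rot','force','torque','width')})
x,y=482.5,-173
print(proj('',[x,y+12,79],c),proj('',[x,y-12,79],c),proj('',[x,y+20,32],c),proj('',[x,y-20,32],c),proj('',[x-20,y,32],c),proj('',[x+20,y,32],c))
im,d=ctrl.get_image('side'); save('s16',cv2.resize(im[150:290,240:440],None,fx=4,fy=4))
```

```text
{'clock': 18.817, 'eef_pos': [483.242, -171.805, 131.766], 'tool_rot': [3.142, -0.001, 1.584], 'force': [0.184, 0.808, 0.179], 'torque': [0.036, -0.052, 0.02], 'width': 51.474}
[321.04441998 214.20714687] [320.53826777 253.0753994 ] [321.05159451 182.82424161] [320.36679045 236.77429401] [292.52408044 210.08915374] [348.86889882 210.72856621]
```

View pics/w16.png

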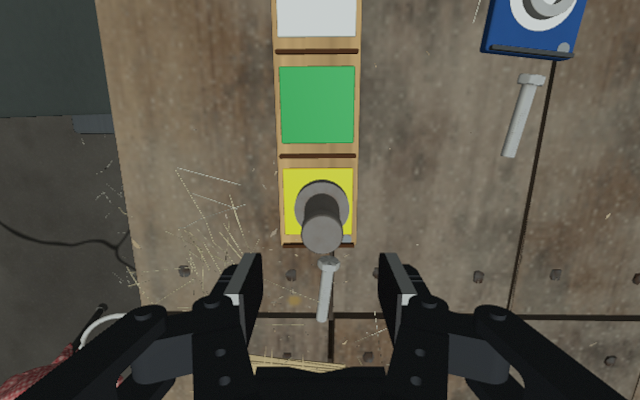

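View pics/s16.png

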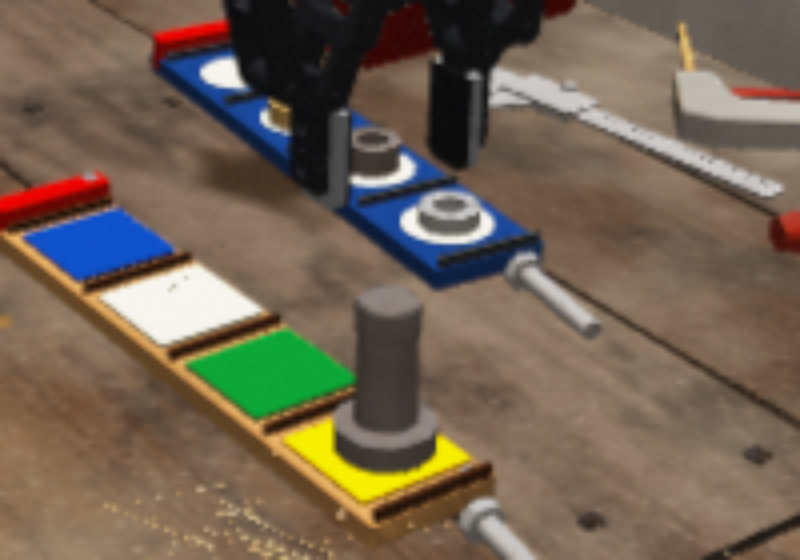

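The punch top at (322,234) matches (483,-173). Descending to TCP z≈51.

Call:
step_arm --deltas '[[[0.6,0,-1,-15,0,0,0],[0.6,0,0,-25,0,0,0],[0.6,0,0,-22,0,0,0],[0.6,0,0,-12,0,0,0],[0.6,0,0,-6,0,0,0],[0.6,0,0,0,0,0,0],[0.6,0,0,0,0,0,0]]]'

```text
clock: 19.45
eef_pos: [483.1, -173.4, 52.3]
tool_rot: [3.141, -0.0, 1.584]
force: [-0.7, 0.0, 0.8]
width: 51.2
```

Call:
step_arm --deltas '[[[0.4,0,0,0,0,0,0],[0.3,0,0,0,0,0,0],[0.2,0,0,0,0,0,0],[0.1,0,0,0,0,0,0],[0,0,0,0,0,0,0],[0,0,0,0,0,0,0],[0,0,0,0,0,0,0],[0,0,0,0,0,0,0]]]'

```text
clock: 20.12
eef_pos: [483.3, -174.0, 53.4]
tool_rot: [3.139, 0.0, 1.583]
force: [0.7, 0.4, 7.0]
width: 23.0
```

Run:
```python
from h import *
im,d=ctrl.get_image('wrist'); save('w17',im)
im,d=ctrl.get_image('side'); save('s17',cv2.resize(im[150:290,240:440],None,fx=4,fy=4))
```

```text
(no output)
```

View pics/s17.png

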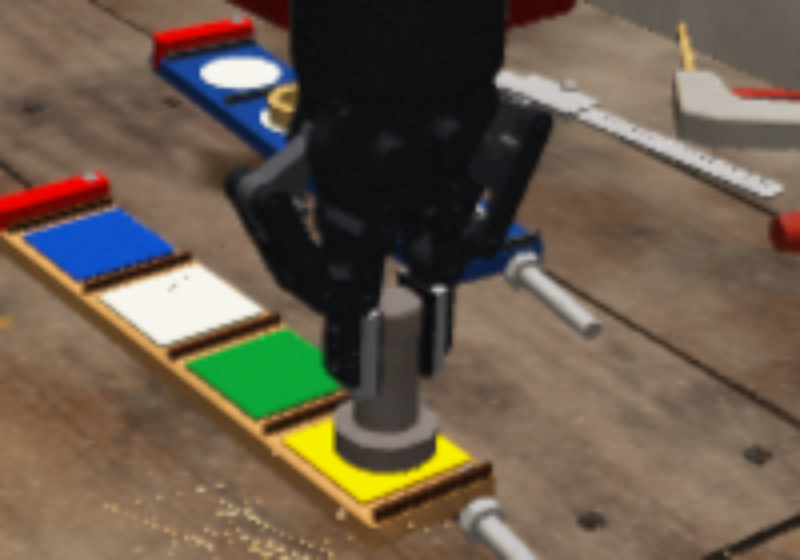

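The shank is gripped. Lifting.

Call:
step_arm --deltas '[[[0,0,0,2,0,0,0],[0,0,0,4,0,0,0],[0,0,0,8,0,0,0],[0,0,0,12,0,0,0],[0,0,0,16,0,0,0],[0,0,0,16,0,0,0],[0,0,0,14,0,0,0],[0,0,0,8,0,0,0],[0,0,0,0,0,0,0]]]'

```text
clock: 20.97
eef_pos: [483.2, -174.4, 134.0]
tool_rot: [3.139, 0.001, 1.583]
force: [0.0, 0.2, -3.2]
width: 22.8
```

Run:
```python
from h import *
s=ctrl.read_state(); print({k:np.round(v,3).tolist() for k,v in s.items() if k in('clock','eef_pos','tool_rot','force','torque','width')})
im,d=ctrl.get_image('side'); save('s18',cv2.resize(im[130:270,240:440],None,fx=4,fy=4))
```

```text
{'clock': 20.967, 'eef_pos': [483.202, -174.36, 134.033], 'tool_rot': [3.139, 0.001, 1.583], 'force': [0.029, 0.158, -3.235], 'torque': [0.059, -0.001, -0.027], 'width': 22.829}
```

View pics/s18.png

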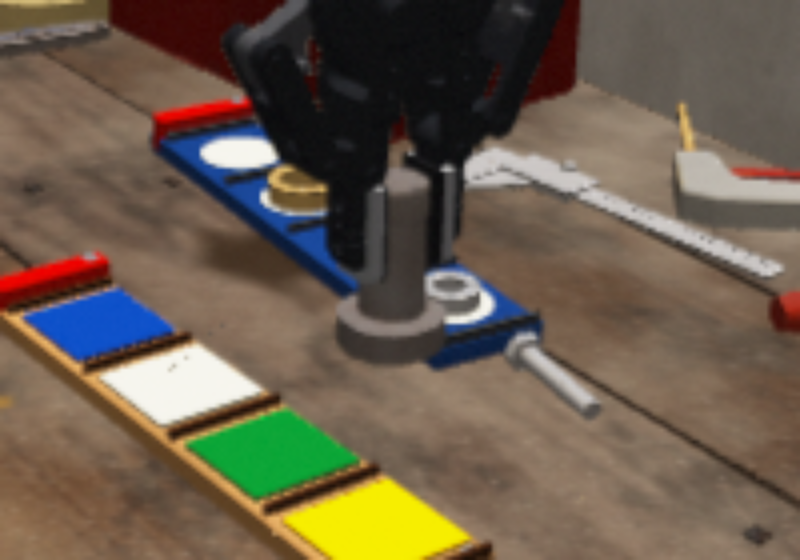

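The punch is upright in the grip. Target is the 1st place, (645.6,179): move +162, +353.

Call:
step_arm --deltas '[[[0,4,8,0,0,0,0],[0,8,17,0,0,0,0],[0,11,24,0,0,0,0],[0,11,24,0,0,0,0],[0,11,24,0,0,0,0],[0,11,24,0,0,0,0],[0,11,24,0,0,0,0],[0,11,24,0,0,0,0],[0,11,24,0,0,0,0],[0,11,24,0,0,0,0]]]'

```text
clock: 21.85
eef_pos: [581.8, 45.4, 130.8]
tool_rot: [-3.139, -0.0, 1.583]
force: [1.2, -0.9, -3.6]
width: 23.0
```

Call:
step_arm --deltas '[[[0,11,24,0,0,0,0],[0,11,24,0,0,0,0],[0,11,24,0,0,0,0],[0,11,24,0,0,0,0],[0,9,20,0,0,0,0],[0,6,14,0,0,0,0],[0,3,6,0,0,0,0],[0,0,0,0,0,0,0],[0,0,0,0,0,0,0]]]'

```text
clock: 22.6
eef_pos: [643.4, 178.3, 131.2]
tool_rot: [-3.139, 0.001, 1.583]
force: [0.1, 0.4, -3.7]
width: 23.0
```

Run:
```python
from h import *
s=ctrl.read_state(); print({k:np.round(v,3).tolist() for k,v in s.items() if k in('clock','eef_pos','tool_rot','force','torque','width')})
im,d=ctrl.get_image('side'); save('s19',cv2.resize(im[60:200,200:400],None,fx=4,fy=4))
im,d=ctrl.get_image('wrist'); save('w19',im)
```

```text
{'clock': 22.6, 'eef_pos': [643.368, 178.294, 131.182], 'tool_rot': [-3.139, 0.001, 1.583], 'force': [0.116, 0.42, -3.681], 'torque': [-0.027, 0.035, 0.036], 'width': 23.032}
```

View pics/s19.png

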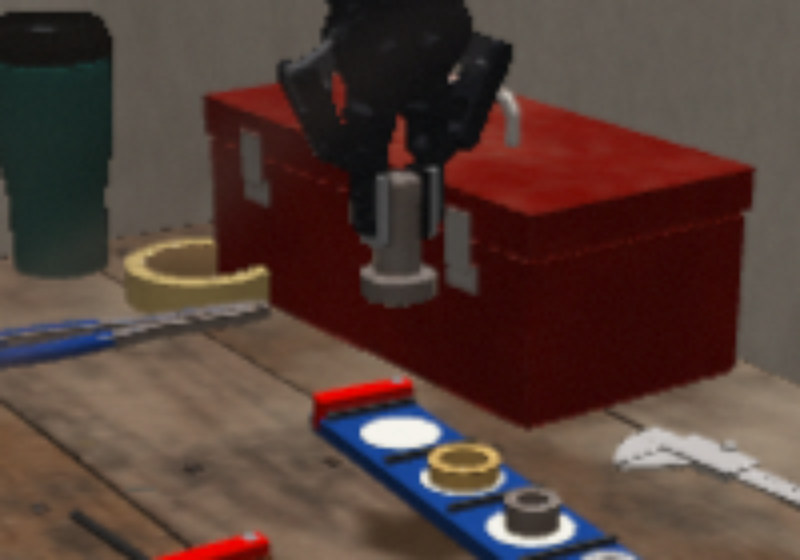

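View pics/w19.png

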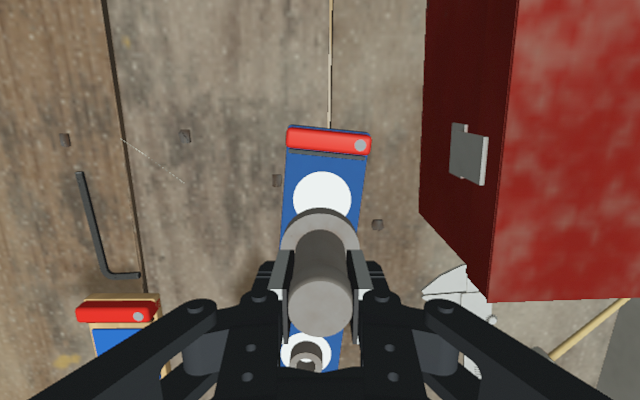

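Over place 1 the knuckles will come near the toolbox face, so I'll measure that clearance before going down.

Run:
```python
from h import *
for n,d in (('wrist',ctrl.get_image('wrist')[1]),('side0',np.load('side0.npy')),('scene0',np.load('scene0.npy'))):
    K,R,t=cam(n.strip('0')); v,u=np.mgrid[0:400,0:640]
    P=np.stack([(u-K[0,2])/K[0,0]*d,(v-K[1,2])/K[1,1]*d,d],-1); W=(P-t)@R; W=W[(d>0)]
    for y0 in range(110,281,30):
        m=(abs(W[:,1]-y0)<15)&(W[:,2]>35)&(W[:,2]<140)&(W[:,0]>680)&(W[:,0]<800)
        if m.sum()>10: print(n,y0,m.sum(),np.percentile(W[m,0],[1,5,20]).round(1), W[m,2].max().round())
# gripper extent in wrist depth
d=ctrl.get_image('wrist')[1]; K,R,t=cam('wrist'); v,u=np.mgrid[0:400,0:640]
P=np.stack([(u-K[0,2])/K[0,0]*d,(v-K[1,2])/K[1,1]*d,d],-1); W=(P-t)@R
m=(d>0)&(d<200)&(v>200)&(u>340)
q=W[m]-ctrl.read_state()['eef_pos']
for z0 in range(-10,120,15):
    k=(q[:,2]>z0)&(q[:,2]<=z0+15)
    if k.sum(): print('grip z',z0,'max dx',q[k,0].max().round(1))
```

```text
wrist 170 8037 [717.6 718.1 720.9] 131.0
wrist 200 13202 [716.2 716.7 719.6] 131.0
wrist 230 14689 [712.  712.6 715.8] 131.0
wrist 260 15932 [712.9 713.5 716.1] 132.0
side0 170 1329 [717.7 719.5 724.3] 128.0
side0 200 449 [713.2 716.  718. ] 128.0
side0 230 416 [711.  712.3 714.2] 128.0
side0 260 403 [712.  713.2 715.3] 128.0
scene0 170 489 [717.6 718.6 720.7] 131.0
scene0 200 753 [716.2 717.3 719.3] 131.0
scene0 230 835 [711.7 713.  715.8] 131.0
scene0 260 894 [713.3 714.3 716.4] 131.0
grip z -10 max dx 144.1
grip z 5 max dx 24.8
grip z 20 max dx 30.1
grip z 35 max dx 47.1
grip z 50 max dx 55.2
grip z 65 max dx 61.6
grip z 80 max dx 20.5
```

With jaws along x the clearance is only about 9 mm. I'll turn the tool a quarter turn so the knuckles run along the rack and the camera is on the robot side, leaving about 30 mm.

Call:
step_arm --deltas '[[[0,0,0,0,0,0,0.06],[0,0,0,0,0,0,0.11],[0,0,0,0,0,0,0.11],[0,0,0,0,0,0,0.11],[0,0,0,0,0,0,0.11],[0,0,0,0,0,0,0.11],[0,0,0,0,0,0,0.11],[0,0,0,0,0,0,0.11],[0,0,0,0,0,0,0.11],[0,0,0,0,0,0,0.11]]]'

```text
clock: 23.63
eef_pos: [644.3, 177.6, 132.6]
tool_rot: [-3.141, 0.0, 2.637]
force: [-0.6, 0.3, -2.8]
width: 22.8
```

Call:
step_arm --deltas '[[[0,0,0,0,0,0,0.11],[0,0,0,0,0,0,0.11],[0,0,0,0,0,0,0.08],[0,0,0,0,0,0,0.05],[0,0,0,0,0,0,0],[0,0,0,0,0,0,0]]]'

```text
clock: 24.13
eef_pos: [644.4, 177.8, 132.5]
tool_rot: [-3.141, 0.0, 2.98]
force: [-0.4, -0.2, -3.2]
width: 23.1
```

Run:
```python
from h import *
s=ctrl.read_state(); print({k:np.round(v,3).tolist() for k,v in s.items() if k in('clock','qpos','eef_pos','tool_rot','force','torque','width')})
```

```text
{'clock': 24.133, 'qpos': [-0.354, 0.774, 0.075, 1.557, -0.072, 0.814, 1.158], 'eef_pos': [644.404, 177.788, 132.473], 'tool_rot': [-3.141, 0.0, 2.98], 'force': [-0.419, -0.233, -3.206], 'torque': [0.025, 0.014, 0.065], 'width': 23.083}
```

Call:
step_arm --deltas '[[[0,1,1,-10,0,0,0],[0,0,0,-15,0,0,0],[0,0,0,-18,0,0,0],[0,0,0,-14,0,0,0],[0,0,0,-10,0,0,0],[0,0,0,-5,0,0,0],[0,0,0,0,0,0,0],[0,0,0,0,0,0,0]]]'

```text
clock: 24.8
eef_pos: [645.6, 180.0, 60.3]
tool_rot: [-3.142, 0.0, 2.983]
force: [-0.4, 0.6, -3.2]
width: 22.9
```

Run:
```python
from h import *
im,d=ctrl.get_image('side'); save('s20',cv2.resize(im[80:220,200:400],None,fx=4,fy=4))
im,d=ctrl.get_image('wrist'); save('w20',im)
im,d=ctrl.get_image('scene'); save('sc20',cv2.resize(im[150:270,180:360],None,fx=4,fy=4))
```

```text
(no output)
```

View pics/s20.png

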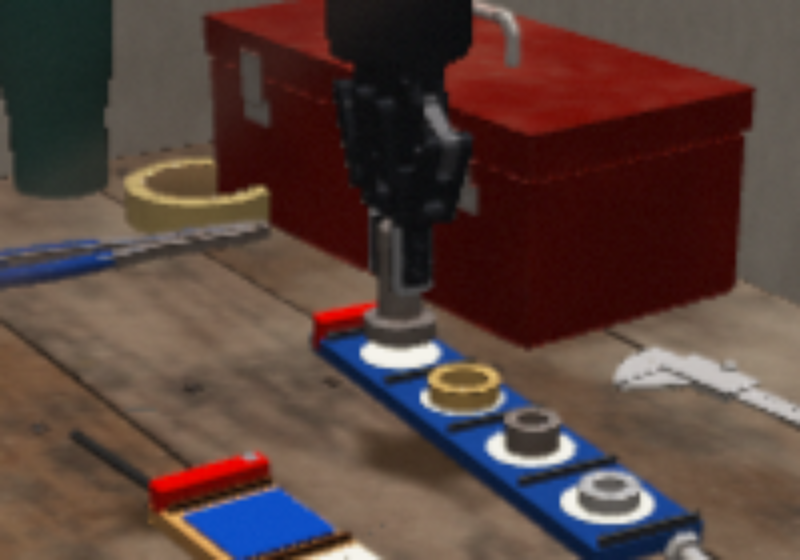

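View pics/w20.png

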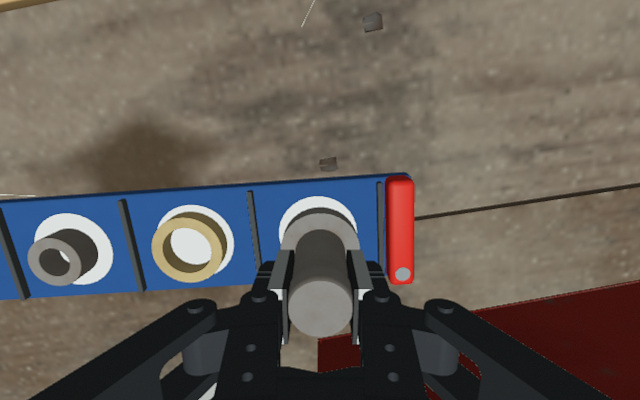

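View pics/sc20.png

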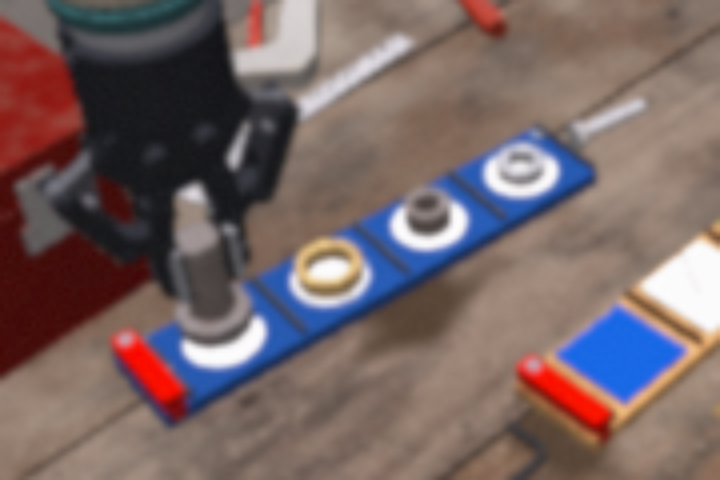

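It's lined up above the spot in all three views. Lowering 10.

Call:
step_arm --deltas '[[[0,0,-1,-4,0,0,0],[0,0,0,-3,0,0,0],[0,0,0,-2,0,0,0],[0,0,0,-1,0,0,0],[0,0,0,0,0,0,0],[0,0,0,0,0,0,0]]]'

```text
clock: 25.45
eef_pos: [645.2, 178.8, 50.5]
tool_rot: [-3.141, -0.0, 2.983]
force: [-1.3, -0.2, -0.0]
width: 22.9
```

The weight is off the tool, so the punch is on the rack. Release and rise.

Call:
step_arm --deltas '[[[0.2,0,0,-0.5,0,0,0],[0.3,0,0,0,0,0,0],[0.4,0,0,0,0,0,0],[0.5,0,0,0,0,0,0],[0.5,0,0,0,0,0,0],[0.5,0,0,5,0,0,0],[0.5,0,0,10,0,0,0],[0.5,0,0,20,0,0,0],[0.5,0,0,30,0,0,0],[0.5,0,0,30,0,0,0]]]'

```text
clock: 26.28
eef_pos: [645.0, 178.9, 146.1]
tool_rot: [-3.141, -0.001, 2.983]
force: [1.1, -0.6, 0.3]
width: 42.8
```

Call:
step_arm --deltas '[[[0.5,-30,0,20,0,0,0],[0.5,-35,-15,15,0,0,0],[0.5,-35,-20,0,0,0,0],[0.5,-30,-20,0,0,0,0],[0.5,-20,-15,0,0,0,0],[0.5,0,0,0,0,0,0],[0.5,0,0,0,0,0,0]]]'

```text
clock: 26.87
eef_pos: [495.2, 108.3, 181.2]
tool_rot: [3.141, 0.001, 2.981]
force: [0.4, 0.8, 0.0]
width: 43.0
```

Run:
```python
from h import *
s=ctrl.read_state(); print({k:np.round(v,3).tolist() for k,v in s.items() if k in('clock','eef_pos','tool_rot','force','torque','width')})
pl={'punch':(645.6,178.8,76,24),'brass':(639,108.2,24,38),'dark':(632.5,38.6,28,28),'bright':(626.4,-31,22,30)}
for n in ('scene','side'):
    im,d=ctrl.get_image(n); b=(180,150,360,270) if n=='scene' else (220,100,400,220)
    save(n+'21',cv2.resize(im[b[1]:b[3],b[0]:b[2]],None,fx=4,fy=4))
    K,R,t=cam(n); v,u=np.mgrid[0:400,0:640]
    P=np.stack([(u-K[0,2])/K[0,0]*d,(v-K[1,2])/K[1,1]*d,d],-1); W=(P-t)@R
    for k,(x,y,z,D) in pl.items():
        m=(abs(W[...,0]-x)<27)&(abs(W[...,1]-y)<27)&(abs(W[...,2]-z)<2.5)&(d>0)
        v2,u2=np.where(m)
        if len(u2)<5: print(n,k,len(u2)); continue
        p=np.array([ray(n,a,z)[:2] for a in zip(u2,v2)],np.float32); c,r=cv2.minEnclosingCircle(p)
        print(n,k,len(u2),'off target',np.round(np.array(c)-[x,y],1),'r',round(r,1))
```

```text
{'clock': 26.867, 'eef_pos': [495.157, 108.293, 181.162], 'tool_rot': [3.141, 0.001, 2.981], 'force': [0.358, 0.85, 0.044], 'torque': [0.051, -0.025, 0.016], 'width': 42.983}
scene punch 84 off target [-1.5  0.5] r 13.0
scene brass 99 off target [-0.8  1.9] r 20.3
scene dark 41 off target [-0.3  3.2] r 14.9
scene bright 47 off target [-0.5  2. ] r 16.2
side punch 34 off target [-5.8 -4.4] r 14.4
side brass 63 off target [-3.2 -4.2] r 20.1
side dark 55 off target [-1.9 -4.8] r 15.1
side bright 73 off target [-3.1 -4.1] r 16.8
```

View pics/scene21.png

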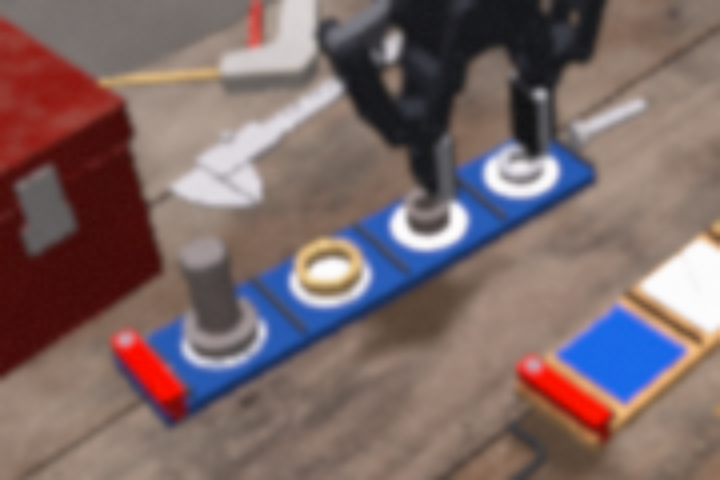

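View pics/side21.png

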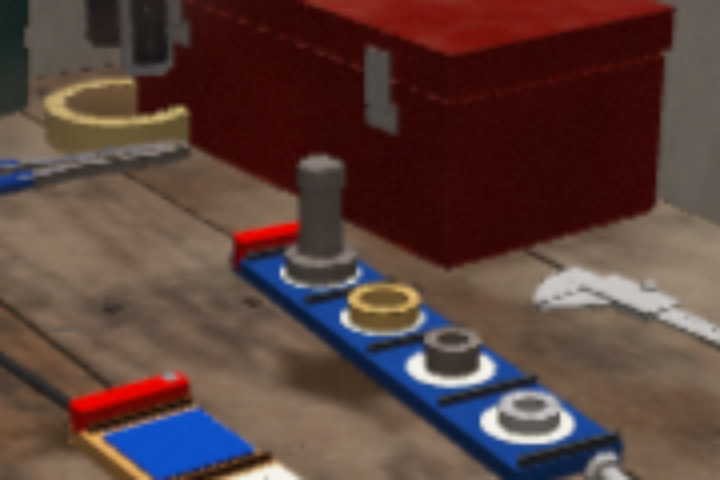

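All four stand upright on their spots, within about 6 mm by either view, and the gripper is well clear. Handing in.

```bash
python3 -c "
from cell import ctrl
print(ctrl.finish_job())"
```

```text
the job is handed in; nothing more can be done
None
```

I moved all four pieces to the blue rack in reverse order and handed the job in at about 27 s of robot time. `finish_job` gave no verdict. From the blue rack's red block the row now runs punch, brass, dark, bright; on the wooden rack it was bright, dark, brass, punch.

- **Last checks:** In the final scene and side pictures all four pieces stood upright on their white spots, with the open gripper clear of everything.
- **Disagreement between views:** The scene camera put the pieces within about 3 mm of their place middles. The side camera showed offsets of up to about 6 mm, mostly 4–5 mm towards −y. The two cameras had differed by a similar amount along y on most of the pieces before any move, so I took it as camera calibration error. Both readings are inside the 14 mm limit.
- **Finger width:** The reported opening was 1–4 mm under each piece's diameter. No piece slipped in the lifts I checked.
- **Punch placing:** I turned the gripper a quarter turn over its place. With the jaws across the rack it would have come within about 9 mm of the toolbox.

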